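Latch the tooth-casting mould

TASK

The two-part casting mould on the bench is still ajar and its draw latch is open. Hook the latch's wire loop under the lip of the keeper on the loose half, feeling for its seat with light force, then throw the lever over and press it down past centre until it lies fully down and has drawn the stiff halves shut. Do not press the loop hard on the keeper or haul the half along with it, do not hammer the lever, and leave everything else on the bench where it is.

Things in the scene. Friction and masses are not known exactly. Their poses are not given: they have to be found in the camera images.
- mould: Aluminium split mould lying on a steel base plate (130 x 225 x 8 mm), draw latch in the middle of its top; it does not move. Origin on the bench; x along the parting line, y from fixed half (-y) to loose half (+y), z up. Fixed half x -55 to 55, y -75 to 0, top z 78 mm; loose half y 0 to 95 when shut, same height. It is ajar by a gap of 1 to 13 mm that is NOT measured; stiff: 34 N to slide it.
- keeper_shut (a point): fixed mark, mould axes: where the bar's middle would lie in the keeper if the gap were shut (mould y 57.5, z 90 mm). The keeper rides on the loose half, so now it is the unmeasured gap (1 to 13 mm) farther in +y. Keeper, 22 mm wide (x), measured from the bar's seat: upright with its +y face at y -2.5 and its -y face at -8; a lip on it, z 4.7 to 8.2 mm above this mark, overhangs to y +0.5.
- keeper_foot (a point): fixed mark, mould axes: on top of the keeper's flat foot if the gap were shut, below the bar's seat (mould y 57.5, z 86 mm). The foot runs from y -14 to +24 of the seat. The bar clears the lip with its middle over 3 mm beyond the seat, comes down on the foot (middle 2.5 mm above it; under the lip it can be 6.2 mm above it at most), and is drawn back in -y until it meets the upright.
- wire: wire end of the latch's sprung loop: two side wires 5 mm thick, 37 mm over their outsides (x), with thin black rubber sleeves, joined by a round cross-bar 5 mm thick. Origin mid-bar; x along the bar, y along the loop, lever to bar. Pinch it across both wires, from above, near the bar. It swings only in the mould's y-z plane (x = 0) on a pin on the lever, 86 mm from the bar, 20 mm from the lever's pivot.
- loop_bar (a point): middle of the loop's cross-bar, axes as the wire's. Light friction holds the loop at any angle where it is left, so turning the lever down lifts a bar that is not yet drawn back under the lip.
- loop (a joint): stretch of the loop on its springs (m): 0 when slack; takes 10 N to begin, then 11 N per mm. About 0.004 once the latch is properly shut; every mm of gap left open would take 1 mm off it.
- lever_pivot (a point): lever's pivot: on the mould at y -14, z 98 mm, mould axes; carried by a steel block 13 mm wide (x)
- lever (a joint): lever angle (rad): 0 fully down, towards -y, on its stop; 1.57 upright; more leans to the keeper, 2.5 at most. Friction (0.03 N m) holds it. It follows when the loop is pulled to +y (1.7 to 2.3 with the bar beyond the lip). Hooked, it resists from somewhere between 2.1 and 1.35 downward (up to 0.7 N m: 17 N at 40 mm from the pivot); dead centre near 0.3, below that it snaps down by itself.
- handle: lever's steel plate, 22 mm wide (x), 3 mm thick, free end 54 mm from the pivot. Origin on the pivot; y points from the free end to the pivot, z out of the face to push, which lies 5.5 mm off the pivot: the upper face when down, the one towards the keeper when upright.
- lever_tip (a point): free end of the lever plate, mid-width: 54 mm along -y and 6 mm along +z of the handle
- wax_tooth: bystander: big green wax molar on a white disc, 64 mm wide, 60 mm tall
- wax_tooth_2: bystander: a second wax molar, the same
- plaster_tin: bystander: round tin, 86 mm wide, 95 mm tall
- eraser: bystander: small white eraser, 42 x 24 x 12 mm
- wax_knife: bystander: wood-handled modelling knife, 160 mm long, lying
- arch_tray: bystander: white tray 85 x 60 x 22 mm holding a plaster arch
- pencil: bystander: pencil, 150 mm long, lying

How it is judged:
On the way:
1. the hooked loop comes under tension (its springs stretched by over 0.8 mm) while the lever is still up (value of joint loop above 0.0008 m and value of joint lever above 0.7 rad), for 0.1 s.
At the end, for the whole second after the job is handed in: The lever is fully down (within 0.06 rad) and at rest, and the loop's bar sits in the keeper with the halves drawn shut: its springs stretched by 3.1 to 5.5 mm (so the gap is under 1 mm) and the bar within 3 mm in y of the shut seat, at mould z 86 to 95.5 mm (value of joint lever below 0.06 rad and velocity of joint lever below 0.05 rad/s and value of joint loop between 0.0031 and 0.0055 m and y of loop_bar in the frame of mould between 0.0545 and 0.0605 m and z of loop_bar in the frame of mould between 0.086 and 0.0955 m); the robot touches nothing.
It fails at once if with the fingers on the loop, it is pressed or hauled against the keeper or the mould with more than 18 N (contact force between wire and mould above 18 N and contact force between the fingers and wire above 0.5 N).
It fails at once if the lever plate is pushed with more than 40 N (contact force between the fingers and handle above 40 N).
It fails at once if something else on the bench is moved by more than 30 mm (distance of any of wax_tooth, wax_tooth_2, plaster_tin, eraser, wax_knife, arch_tray, pencil from where it was at the start of the episode above 0.03 m).
It also fails if it takes over 53 s, if anything falls off the work surface, if the arm or the gripper's body presses on something with over 40 N, if the wrist force passes 120 N, or if a joint passes its speed limit or range.

ROBOT

A 6-joint arm with a two-finger parallel gripper is mounted at the origin on the work surface. World frame = base frame: x ahead of the robot, y to its left, z up, the work surface at z = 0. Lengths are in m, angles in rad, forces in N, time in s.
With the tool pointing down it reaches from about 0.35 to 0.725 m from the base axis. Payload 4.3 kg.
Tool frame: the origin (TCP) lies at the very end of the fingers, on their centre line; the grasp point (between the pads) lies 19 mm behind it; z points along the fingers, y is the line along which they close (so a half turn about z gives the same grasp; the last joint's range is limited). The gripper opens to 85 mm and grips with 20 to 120 N. Pads are 22 mm wide; open, the fingers measure 114 mm over their backs; the gripper's body (76 mm by 85 mm) begins 54 mm behind the grasp point. The pads swing forward as they close: fully open they stand 13 mm farther back than shut.
Start: joints at [-1.331, 0.377, 0.081, 1.274, 0, 1.46], TCP at [0.197, -0.54, 0.231] pointing down, gripper open.
Joint ranges: [-2.72, 2.72], [-0.84, 1.66], [-1.02, 1.22], [-1.77, 2.12], [-1.37, 1.28], [-3.14, 3.14]. Speed limits (rad/s): [2.57, 2.57, 3.14, 3.14, 3.14, 3.14].

INTERFACE

Orientations are given as [roll, pitch, yaw] about the fixed x, y, z axes, in that order (R = Rz(yaw) Ry(pitch) Rx(roll)).
In Python, from station import sensors, imaging, order gives the robot as it stands.
- The arm moves only by the tool play_rows, never from a script. Its arguments are lists of equal length, an entry for each row: "delta_pos": the shift along the tool's x, y, z in m, a list of three; "delta_rot": the turn, a rotation vector about the tool's x, y, z in degrees, a list of three; "claw": the opening, from 0 (shut) to 1 (fully open). A call has 1 to 5 rows; each row is the pose to reach, as a shift and turn from the pose commanded when the call began, along the tool's axes at that moment; what a row does not reach only later rows make up. A row lasts 1/10 s, in which the tool goes at most 50 mm and 8.59 degrees, less where a joint would pass 70% of its speed; a pose out of reach is approached as far as the arm can. A call with a gripper value outside its range is refused whole. The fingers move at their own pace and stop on an object; "force" is the grip in N (left out, the last holds). Time passes only in rows, so rows that repeat a pose let the fingers close. It gives the time, the measured TCP pose, the force, the opening and the grip force at its end, in the units of the state.
- sensors.sense(): the state, without advancing time (a new reading comes with each control period).
- imaging.capture(name): name is "scene" or "top"; returns a dict with "img" (420x560x3 uint8, red, green, blue), "z_map" (420x560 float32, m along the optical axis (not along the pixel's ray), 0 where there is no reading), "camera_matrix" (3x3 intrinsics, pixels), "k1" (the pictures are not rectified: a ray, as slopes to the right and down, at radius r is drawn at 1 + k1 r^2 times it, then the intrinsics apply), "extrinsics" (4x4, takes a point from camera to world coordinates). Camera axes: x right, y down, z forward; pixel columns grow to the right and rows downward; lengths in m; the calibration is good to about 2 mm. A picture is of the moment at which its call begins.
- order.hand_in(): hands the job in; it is judged then, once.
The state is a dict: "time_s": time; "q": joint angles; "qvel": joint speeds; "joint_efforts": joint torques, N m; "position": TCP position; "tcp_rot": TCP orientation; "force": force on the tool from outside, world axes, zero at the start; "wrist_torque": the same for the moment, N m; "grip_width": opening from 0.0 (shut) to 1.0 (fully open); "grasp_force": force on a finger pad.
Only numpy, scipy, OpenCV 4.12 (cv2) and the standard library are available. Lean on these libraries where they do the work, as an engineer would, in place of code of your own. Each camera call takes 0.05 s, during which the arm holds its last target. There are 200 camera calls.

## Working session

There is one attempt and no reset: what is moved stays moved. The work goes in short steps, Python scripts to look and compute and a tool call to move; the robot and the scene stay as the last step left them, time stands still between calls to the robot, and variables do not carry over. Pictures are saved under pics/ and viewed, at most 10 in all, crops included, and the job is handed in when it is done.

Besides the shell and the picture viewer there is one more tool, called after "Emit:" as name(argument=value, ...), one argument or row to a line, values as JSON. play_rows: Moves the arm, as the interface text tells. Its arguments: {"type":"object","properties":{"delta_pos":{"type":"array","items":{"type":"array","items":{"type":"number"}}},"delta_rot":{"type":"array","items":{"type":"array","items":{"type":"number"}}},"claw":{"type":"array","items":{"type":"number"}},"force":{"type":"number"}},"required":["delta_pos","delta_rot","claw"]}

```bash
mkdir -p pics
cat > h.py <<'E'
import numpy as np, cv2
from station import sensors, imaging, order
def cap(n):
    c=imaging.capture(n); np.savez('%s.npz'%n,**{k:np.array(v) for k,v in c.items()}); return c
def load(n): return np.load('%s.npz'%n)
def cloud(c):
    K=c['camera_matrix'];E=c['extrinsics'];k1=float(c['k1']);Z=c['z_map']
    v,u=np.mgrid[0:Z.shape[0],0:Z.shape[1]]
    p=cv2.undistortPoints(np.stack([u,v],-1).reshape(-1,1,2).astype(float),K,np.array([k1,0,0,0,0.])).reshape(Z.shape+(2,))
    P=np.dstack([p[...,0]*Z,p[...,1]*Z,Z])
    return P@E[:3,:3].T+E[:3,3]
def proj(c,P):
    E=np.linalg.inv(c['extrinsics']);P=np.atleast_2d(P)@E[:3,:3].T+E[:3,3]
    return cv2.projectPoints(P.reshape(-1,1,3),np.zeros(3),np.zeros(3),c['camera_matrix'],np.array([float(c['k1']),0,0,0,0]))[0].reshape(-1,2)
E
python3 - <<'E'
from h import *
s=sensors.sense(); print(s)
for n in('scene','top'):
    c=cap(n); print(n,c['camera_matrix'],c['k1'],c['extrinsics'])
    cv2.imwrite(f'pics/{n}0.png',c['img'][...,::-1])
E
```

```text
{'time_s': 0.0, 'q': array([-1.33132203e+00,  3.78079357e-01,  7.96161884e-02,  1.27438107e+00,
       -5.03546796e-06,  1.46051493e+00]), 'qvel': array([-1.22335061e-03,  3.99476573e-04, -1.63481640e-03,  6.21286474e-04,
        1.05089949e-03,  1.40414614e-05]), 'joint_efforts': array([-7.37327100e-04, -4.63606811e+01,  2.69871944e+01,  2.09297729e-02,
       -2.65446251e-04, -2.56495923e-06]), 'position': array([ 0.19689256, -0.53954345,  0.2303478 ]), 'tcp_rot': array([-3.13955663e+00, -2.20383714e-04,  3.49755472e-01]), 'force': array([-0.50371395,  0.50023082,  0.27973611]), 'wrist_torque': array([-0.04897657, -0.02364347, -0.03523161]), 'grasp_force': 0.0, 'grip_width': 0.9978592753422623}
scene [[475.75613848   0.         282.97955575]
 [  0.         475.75613848 205.2129629 ]
 [  0.           0.           1.        ]] -0.1612923695955952 [[ 0.41761498  0.69890107 -0.5806333   1.00095933]
 [ 0.90861964 -0.31922396  0.26927013 -0.13033987]
 [ 0.00284112 -0.64002606 -0.76834795  0.69458895]
 [ 0.          0.          0.          1.        ]]
top [[415.32236797   0.         275.13375599]
 [  0.         415.32236797 215.81059336]
 [  0.           0.           1.        ]] -0.0881469436878704 [[-0.19049306 -0.960425    0.2032147   0.40972791]
 [-0.98168511  0.18581882 -0.04202038  0.06978639]
 [ 0.00259631 -0.20749743 -0.97823212  0.87454633]
 [ 0.          0.          0.          1.        ]]
```

View pics/scene0.png

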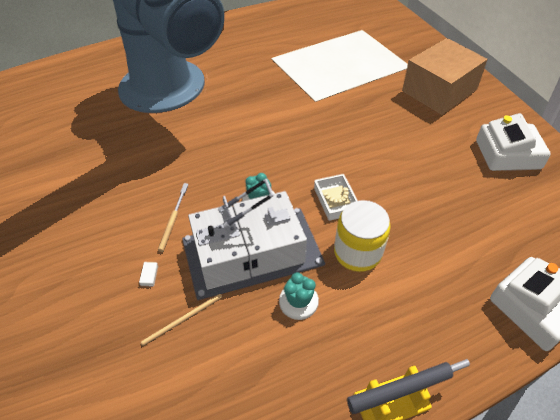

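View pics/top0.png

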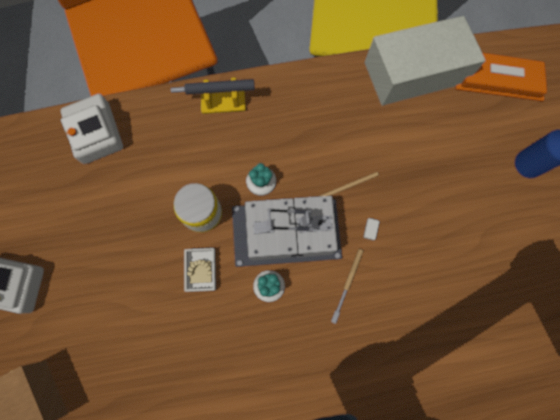

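The scene view shows the mould at about (248,240), with wax teeth at (258,188) and (299,295), the tin at (361,235) and the tray at (335,197). In the top view the mould is at (292,228), the lever and loop run from about (262,225) to (325,218), and the loose/fixed halves meet at column 297. Next I'll fit the mould pose and zoom in.

Run:
```python
from h import *
out=[]
for n,(u0,u1,v0,v1) in {'top':(225,350,180,275),'scene':(175,330,165,305)}.items():
    c=load(n);P=cloud(c);
    m=np.zeros(P.shape[:2],bool);m[v0:v1,u0:u1]=1
    z=P[...,2]
    for lo,hi,nm in((.072,.083,'top face'),(.004,.0125,'plate')):
        k=(m&(z>lo)&(z<hi)).astype(np.uint8)
        k=cv2.morphologyEx(k,cv2.MORPH_OPEN,np.ones((2,2),np.uint8))
        nn,lab,st,_=cv2.connectedComponentsWithStats(k)
        i=1+np.argmax(st[1:,4]); q=P[k>0] if nm=='plate' else P[(lab>0)]
        r=cv2.minAreaRect((q[:,:2]*1000).astype(np.float32)); print(n,nm,len(q),np.median(q[:,2]),r)
    crop=c['img'][v0:v1,u0:u1,::-1]
    cv2.imwrite(f'pics/{n}1.png',cv2.resize(crop,None,fx=5 if n=='scene' else 6,fy=5 if n=='scene' else 6,interpolation=cv2.INTER_CUBIC)[:600,:800])
```

```text
top top face 4062 0.07789558357228155 ((509.8020935058594, 1.5136795043945312), (194.62318420410156, 202.6206512451172), 88.9483871459961)
top plate 1734 0.007630586306114462 ((529.155029296875, 9.822616577148438), (251.96510314941406, 259.0350341796875), 77.60005950927734)
scene top face 4862 0.07869306881958615 ((726.3568725585938, 0.7606353759765625), (192.1668243408203, 577.4489135742188), 82.88600158691406)
scene plate 2423 0.008563219650097209 ((679.5449829101562, -58.69378662109375), (289.6299743652344, 634.4920654296875), 61.881629943847656)
```

View pics/top1.png

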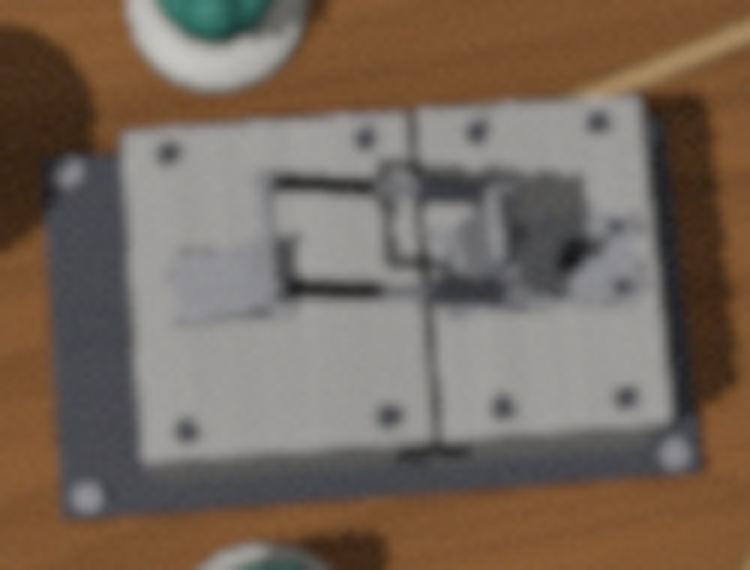

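View pics/scene1.png

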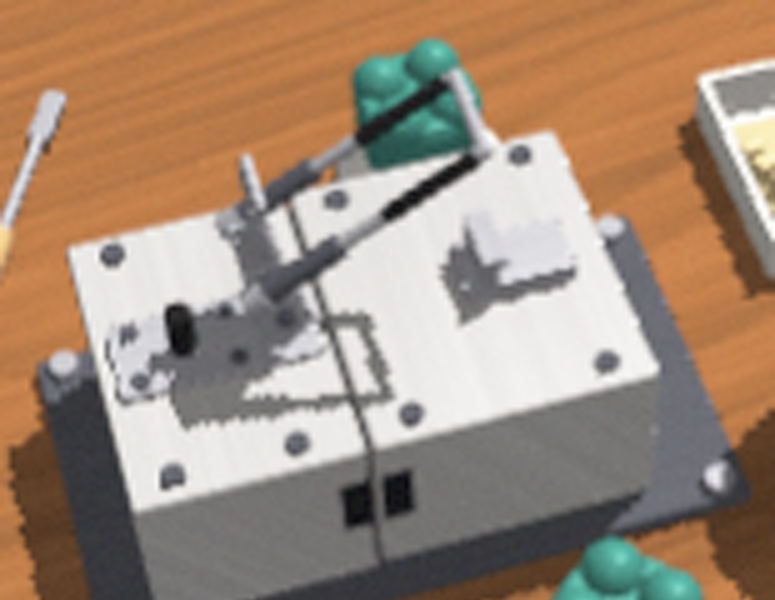

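The close views show the loop standing up on its own. The bar is at scene (255+/-, 165+20) and top crop (268,235), to the side of the keeper at crop (230,280). The loose half is at world +y and the lever is near upright with its plate at top crop (545,235). I'll fit the mould more robustly, then find the bar and lever.

```bash
cat >> h.py <<'E'
def rayplane(c,uv,z):
    uv=np.asarray(uv,float).reshape(-1,1,2)
    p=cv2.undistortPoints(uv,c['camera_matrix'],np.array([float(c['k1']),0,0,0,0.])).reshape(-1,2)
    d=np.c_[p,np.ones(len(p))]@c['extrinsics'][:3,:3].T; o=c['extrinsics'][:3,3]
    return o+d*((z-o[2])/d[:,2])[:,None]
E
python3 - <<'E'
from h import *
for n,(u0,u1,v0,v1) in {'top':(225,350,180,275),'scene':(175,330,165,305)}.items():
    c=load(n);P=cloud(c);z=P[...,2]
    m=np.zeros(z.shape,bool);m[v0:v1,u0:u1]=1
    k=(m&(z>.070)&(z<.087)).astype(np.uint8)
    k=cv2.morphologyEx(k,cv2.MORPH_OPEN,np.ones((3,3),np.uint8))
    nn,lab,st,_=cv2.connectedComponentsWithStats(k); 
    k=(np.isin(lab,1+np.where(st[1:,4]>150)[0]))
    v,u=np.where(k); h=cv2.convexHull(np.c_[u,v].astype(np.int32))
    W=rayplane(c,h,.078)[:,:2]*1000
    r=cv2.minAreaRect(W.astype(np.float32)); print(n,r); print(cv2.boxPoints(r).round(1).tolist())
    # high points
    kk=m&(z>.085)&(z<.16)
    q=P[kk]; vv,uu=np.where(kk)
    np.save(n+'_hi.npy',q)
    im=np.zeros((v1-v0,u1-u0,3),np.uint8)
    hh=cv2.applyColorMap(np.clip((z[v0:v1,u0:u1]-.07)/.09*255,0,255).astype(np.uint8),cv2.COLORMAP_JET)
    cv2.imwrite(f'pics/{n}_z.png',cv2.resize(hh,None,fx=5,fy=5,interpolation=cv2.INTER_NEAREST))
    print(len(q),np.percentile(q[:,2],[50,90,98,100]))
a=cv2.imread('pics/top_z.png');b=cv2.imread('pics/scene_z.png')
cv2.imwrite('pics/zz.png',cv2.resize(np.vstack([cv2.copyMakeBorder(a,0,0,0,b.shape[1]-a.shape[1],0),b]),None,fx=.5,fy=.5,interpolation=cv2.INTER_NEAREST))
E
```

```text
top ((550.590576171875, 9.413070678710938), (171.6517791748047, 110.33440399169922), 83.27739715576172)
[[485.79998779296875, -69.4000015258789], [595.2999877929688, -82.30000305175781], [615.4000244140625, 88.19999694824219], [505.79998779296875, 101.0999984741211]]
642 [0.12589681 0.1528349  0.15934449 0.15994977]
scene ((554.2332763671875, 10.563087463378906), (170.6117706298828, 115.43455505371094), 83.41299438476562)
[[487.1000061035156, -67.5999984741211], [601.7999877929688, -80.80000305175781], [621.4000244140625, 88.69999694824219], [506.70001220703125, 101.9000015258789]]
987 [0.12162319 0.15114611 0.15814024 0.15983326]
```

View pics/zz.png

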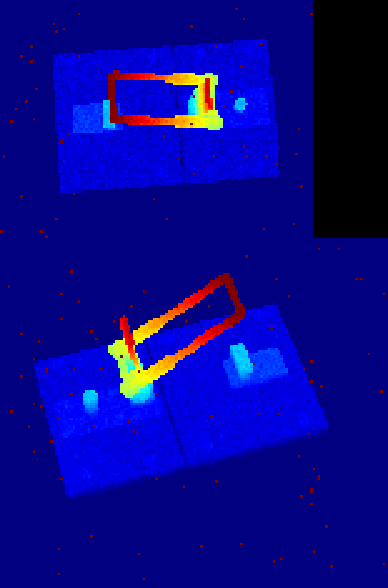

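```bash
cat >> h.py <<'E'
YAW=np.radians(-6.65); O=np.array([.5512,-.0015,0])
RM=np.array([[np.cos(YAW),-np.sin(YAW),0],[np.sin(YAW),np.cos(YAW),0],[0,0,1]])
def tom(P): return (np.asarray(P)-O)@RM
def tow(m): return np.asarray(m)@RM.T+O
E
python3 - <<'E'
from h import *
np.set_printoptions(precision=1,suppress=True,linewidth=150)
for n,(u0,u1,v0,v1) in {'top':(225,350,180,275),'scene':(175,330,165,305)}.items():
    c=load(n);M=tom(cloud(c))[v0:v1,u0:u1]*1000
    M=M[(np.abs(M[...,0])<50)&(M[...,1]>-90)&(M[...,1]<120)]
    z=M[:,2]
    from scipy.spatial import cKDTree
    h=M[(z>83)&(z<175)]; h=h[np.array([len(x) for x in cKDTree(h).query_ball_point(h,6)])>3]
    np.savetxt(n+'_h.txt',h)
    print(n)
    y0=h[:,1]
    for a in range(-70,100,6):
        s=h[(y0>=a)&(y0<a+6)]
        if len(s)>2: print(a,len(s),'x',np.percentile(s[:,0],[2,50,98]),'z',np.percentile(s[:,2],[2,50,98]))
    k=h[(h[:,2]<100)&(h[:,1]>35)&(abs(h[:,0])<20)&(h[:,2]>92)]; print('keeper',len(k),np.percentile(k,[3,50,97],axis=0))
    b=h[(h[:,2]>120)&(h[:,1]>40)]; ym=b[:,1].max(); b=b[abs(b[:,0])<13]; print('bar',len(b),np.percentile(b,[3,50,97],axis=0))
E
```

```text
top
-52 12 x [-6.  -1.4  1.9] z [ 92.5  97.5 100.9]
-46 14 x [-11.9  -3.    1.9] z [ 84.5  96.3 100. ]
-28 49 x [-21.9  -2.   17.2] z [115.9 119.4 124.3]
-22 53 x [-22.3 -11.4  19.2] z [116.7 123.4 153.1]
-16 88 x [-20.8  -2.5  16.3] z [111.4 126.2 152.7]
-10 48 x [-21.1  -1.4  18.3] z [ 96.5 126.8 131.1]
-4 32 x [-21.1  10.9  17.9] z [127.2 132.1 135.5]
2 30 x [-21.1  -1.3  17.9] z [129.2 134.3 136.9]
8 19 x [-19.5 -15.6  15.5] z [133.8 136.6 140.6]
14 16 x [-19.6 -16.4  15.1] z [137.2 141.5 145.1]
20 19 x [-20.1  12.5  16.5] z [141.5 145.2 148. ]
26 24 x [-20.  -14.5  16.2] z [144.  148.2 151.2]
32 24 x [-20.  -15.8  16. ] z [146.1 151.6 153.7]
38 21 x [-20.1 -14.9  15.5] z [151.9 155.2 158. ]
44 49 x [-19.   -7.2  17.1] z [ 83.4 157.1 160.7]
50 64 x [-18.2  -2.7  14.6] z [ 91.6 160.1 163.2]
56 36 x [-12.3  -2.6   8.6] z [ 83.6  97.  100.7]
62 38 x [-12.2  -0.5   9.6] z [83.9 85.8 87.7]
68 35 x [-11.8  -1.3   8.3] z [83.5 85.3 88.1]
74 34 x [-11.4  -1.6   8.7] z [83.8 85.8 88.7]
80 17 x [-11.1  -3.1   8.3] z [83.9 86.2 87.7]
keeper 33 [[-11.1  53.4  95.7]
 [ -3.   56.2  97.7]
 [  8
[... 720 characters left out ...]
6.1 139.9 142.5]
20 35 x [-17.4  13.5  16.9] z [138.4 144.1 147.7]
26 33 x [-19.9  13.3  18.6] z [144.  147.3 150.3]
32 34 x [-18.6  12.   17.7] z [147.4 150.8 153.6]
38 33 x [-18.8  13.   17.9] z [151.1 154.8 158.8]
44 60 x [-18.3  -0.4  17.7] z [ 84.1 155.1 161.1]
50 135 x [-17.1   0.8  16.3] z [ 84.5 100.2 163.2]
56 53 x [-11.9   5.   10. ] z [ 84.5  98.3 100.9]
62 36 x [-12.3   2.   10.8] z [83.8 86.2 88.2]
68 45 x [-10.8  -0.8  10. ] z [83.5 86.6 88.6]
74 45 x [-10.8   0.3  10. ] z [83.5 86.3 88.8]
80 30 x [-12.5   0.   10. ] z [84.  86.4 88.3]
keeper 64 [[-12.1  52.2  92.9]
 [  1.2  56.3  98.3]
 [  9.7  60.7  99.9]]
bar 43 [[-11.1  48.9 158.8]
 [  2.   52.  161.5]
 [ 12.9  54.8 163.4]]
```

Bar at mould y≈52, z≈159, loop pitched up about 28°. The keeper lip spans y 52.2 to 60.7, so the seat is near y≈60 and the gap is about 2.5 mm. The sizes check out (lip 8.5 mm wide, foot z 86, loop 37 mm wide, pin-to-bar 86). Next is a helper for the moves.

```bash
cat >> h.py <<'E'
from scipy.spatial.transform import Rotation as Rt
def go(y,z,lean,x=-1.,chain=None):
    "TCP target in mould mm, lean deg (+: body to -y); prints delta from measured pose"
    s=sensors.sense()
    R0=Rt.from_euler('xyz',s['tcp_rot']); p0=s['position']
    RT=Rt.from_euler('xyz',[np.pi,0,np.pi/2+YAW])*Rt.from_rotvec([0,np.radians(lean),0])
    p=tow(np.array([x,y,z])/1000)
    d=R0.inv().apply(p-p0); r=(R0.inv()*RT).as_rotvec(degrees=True)
    print('t',round(s['time_s'],2),'now mould mm',(tom(p0)*1000).round(1),'dpos',d.round(4).tolist(),'drot',r.round(1).tolist(),'F',(s['force']@RM).round(1),'grip',round(s['grip_width'],3),round(s['grasp_force'],1))
E
python3 -c "
from h import *
go(20,250,0); go(20,215,24)"
```

```text
t 0.1 now mould mm [-289.6 -575.5  230.4] dpos [0.5253, -0.4024, -0.0187] drot [-0.1, -0.1, -63.3] F [0.4 0.1 0.2] grip 1.0 0.0
t 0.1 now mould mm [-289.6 -575.5  230.4] dpos [0.5253, -0.4024, 0.0163] drot [13.2, 21.4, -62.4] F [0.4 0.1 0.2] grip 1.0 0.0
```

Emit:
play_rows(
  delta_pos=[
    [0.037,-0.028,-0.01],
    [0.075,-0.057,-0.019],
    [0.112,-0.086,-0.019],
    [0.15,-0.115,-0.019],
    [0.187,-0.143,-0.019],
  ],
  delta_rot=[
    [0,0,-7],
    [0,0,-14],
    [0,0,-21],
    [0,0,-28],
    [0,0,-35],
  ],
  claw=[1,1,1,1,1],
  force=25,
)

```text
time_s: 0.6
position: [0.3242, -0.3398, 0.25]
tcp_rot: [-3.141, -0.0, 0.965]
force: [0.8, -0.8, 0.4]
grip_width: 0.998
grasp_force: 0.0
```

```bash
python3 -c "
from h import *
go(20,250,0)"
```

```text
t 0.6 now mould mm [-186.3 -362.3  250. ] dpos [0.4245, -0.0163, 0.0002] drot [-0.0, -0.0, -28.0] F [ 0.9 -0.7  0.4] grip 0.998 0.0
```

Emit:
play_rows(
  delta_pos=[
    [0.042,-0.002,0],
    [0.085,-0.003,0],
    [0.127,-0.005,0],
    [0.17,-0.006,0],
    [0.212,-0.008,0],
  ],
  delta_rot=[
    [0,0,-7],
    [0,0,-14],
    [0,0,-21],
    [0,0,-28],
    [0,0,-28],
  ],
  claw=[1,1,1,1,1],
)

```text
time_s: 1.1
position: [0.4391, -0.1617, 0.25]
tcp_rot: [-3.141, -0.0, 1.451]
force: [1.7, -0.3, -0.0]
grip_width: 0.999
grasp_force: 0.0
```

```bash
python3 -c "
from h import *
go(20,250,0);go(20,215,24)"
```

```text
t 1.1 now mould mm [ -92.8 -172.1  250. ] dpos [0.1924, 0.0911, 0.0] drot [-0.0, -0.0, -0.2] F [ 1.7 -0.1 -0. ] grip 0.999 0.0
t 1.1 now mould mm [ -92.8 -172.1  250. ] dpos [0.1924, 0.0911, 0.035] drot [0.0, 24.0, -0.2] F [ 1.7 -0.1 -0. ] grip 0.999 0.0
```

Emit:
play_rows(
  delta_pos=[
    [0.039,0.018,0],
    [0.077,0.036,0],
    [0.116,0.055,0],
    [0.154,0.073,0],
    [0.192,0.091,0.01],
  ],
  delta_rot=[
    [0,0,0],
    [0,6,0],
    [0,12,0],
    [0,18,0],
    [0,24,0],
  ],
  claw=[1,1,1,1,1],
)

```text
time_s: 1.6
position: [0.554, 0.0174, 0.2415]
tcp_rot: [3.139, -0.423, 1.451]
force: [-0.2, -0.7, -0.8]
grip_width: 1.0
grasp_force: 0.0
```

Run:
```python
from h import *
go(44.5,141.4,24)
c=cap('scene'); im=c['img'][140:300,160:360,::-1]
cv2.imwrite('pics/s2.png',cv2.resize(im,None,fx=3.5,fy=3.5,interpolation=cv2.INTER_CUBIC))
```

```text
t 1.6 now mould mm [  0.6  19.1 241.5] dpos [-0.0179, -0.0019, 0.1017] drot [0.3, -0.2, -0.2] F [-0.1 -0.8 -0.8] grip 1.0 0.0
```

View pics/s2.png

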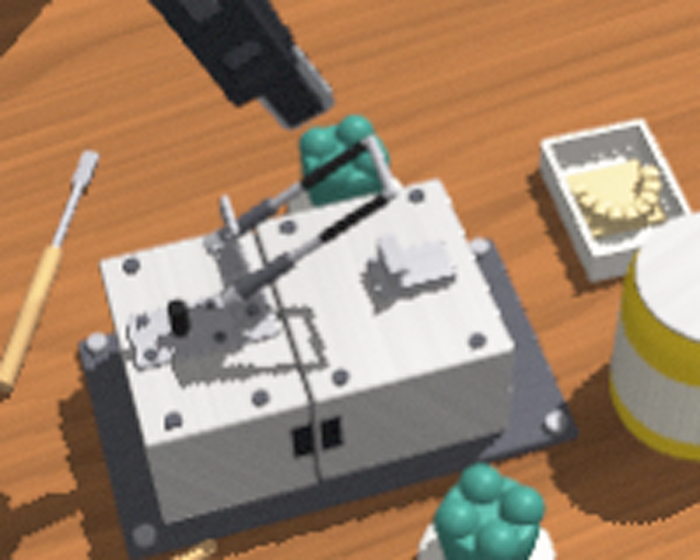

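The view shows one finger with its tip at crop (295,120), i.e. px (244,174), above the loop. The bar is at crop (385,165). I'll check where the two fingertips should project.

Run:
```python
from h import *
c=load('scene'); s=sensors.sense(); R=Rt.from_euler('xyz',s['tcp_rot'])
for y in(-.045,.045): print(proj(c,s['position']+R.apply([0,y,-.013])))
P=cloud(c); M=tom(P)*1000
for u,v in((244,172),(236,160)): print(M[v-2:v+3,u-2:u+3].reshape(-1,3).mean(0))
q=M[(M[...,2]>175)&(M[...,2]<330)&(abs(M[...,0])<80)&(abs(M[...,1])<80)]; print(len(q),np.percentile(q,[1,50,99],axis=0).round(0))
print(proj(c,tow(np.array([[0,52,159],[0,60,98]])/1000)))
```

```text
[[233.39237274 129.63412687]]
[[250.06244868 173.64822381]]
[ 56.8649174    6.13226932 266.51928859]
[ 72.92540256  -5.33700373 306.21797202]
1237 [[-45. -38. 256.]
 [ 57.  -3. 306.]
 [ 76.  21. 330.]]
[[267.84843744 188.6783837 ]
 [273.41706956 212.78586414]]
```

Emit:
play_rows(
  delta_pos=[
    [-0.018,-0.002,0.02],
    [-0.018,-0.002,0.045],
    [-0.018,-0.002,0.07],
    [-0.018,-0.002,0.09],
    [-0.018,-0.002,0.102],
  ],
  delta_rot=[
    [0,0,0],
    [0,0,0],
    [0,0,0],
    [0,0,0],
    [0,0,0],
  ],
  claw=[1,1,1,1,0.8],
)

```text
time_s: 2.15
position: [0.5518, 0.042, 0.1376]
tcp_rot: [-3.138, -0.419, 1.448]
force: [-0.9, -0.1, 1.2]
grip_width: 0.854
grasp_force: 0.0
```

Emit:
play_rows(
  delta_pos=[
    [0,0,0],
    [0,0,0],
    [0,0,0],
    [0,0,0],
    [0,0,0],
  ],
  delta_rot=[
    [0,0,0],
    [0,0,0],
    [0,0,0],
    [0,0,0],
    [0,0,0],
  ],
  claw=[0.6,0.5,0.4,0.4,0.4],
  force=25,
)

```text
time_s: 2.65
position: [0.5538, 0.0408, 0.1404]
tcp_rot: [3.14, -0.419, 1.45]
force: [0.3, -0.8, 0.2]
grip_width: 0.416
grasp_force: 25.0
```

Run:
```python
from h import *
go(44.5,141.4,24)
c=cap('scene'); im=c['img'][140:260,180:340,::-1]
cv2.imwrite('pics/s3.png',cv2.resize(im,None,fx=4,fy=4,interpolation=cv2.INTER_CUBIC))
```

```text
t 2.65 now mould mm [ -2.4  42.4 140.4] dpos [0.0024, 0.0013, -0.0] drot [0.2, 0.0, -0.3] F [ 0.4 -0.8  0.2] grip 0.416 25.0
```

View pics/s3.png

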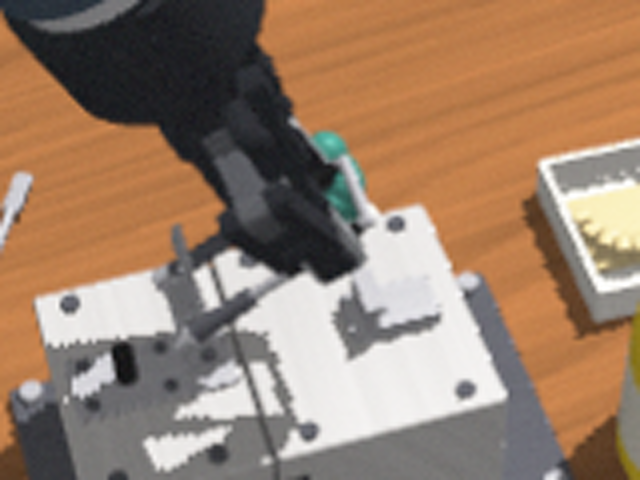

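Both pads hold the sleeved wires (grip width 35 mm, 25 N), with the bar visible just ahead at crop (355,190) and the tips reaching well below the wires. To keep the fingertips clear of the mould top later, I'll regrip 3 mm nearer the tips and plan the lowering path.

Emit:
play_rows(
  delta_pos=[
    [0,0.001,0],
    [0,0.001,-0.003],
    [0,0.001,-0.003],
    [0,0.001,-0.003],
    [0,0.001,-0.003],
  ],
  delta_rot=[
    [0,0,0],
    [0,0,0],
    [0,0,0],
    [0,0,0],
    [0,0,0],
  ],
  claw=[0.55,0.55,0.4,0.35,0.35],
  force=25,
)

```text
time_s: 3.2
position: [0.5539, 0.04, 0.1426]
tcp_rot: [-3.141, -0.419, 1.449]
force: [-1.8, 0.9, 1.7]
grip_width: 0.416
grasp_force: 24.9
```

```bash
cat >> h.py <<'E'
BX,BA=16.5,-10.6
def xa(L): L=np.radians(L); return np.array([np.cos(L),np.sin(L)]),np.array([np.sin(L),-np.cos(L)])
def tcp_for(by,bz,L): x,a=xa(L); return np.array([by,bz])-BX*x-BA*a
def barnow():
    s=sensors.sense(); R=Rt.from_euler('xyz',s['tcp_rot']).as_matrix(); m=tom(s['position'])*1000
    xt=R[:,0]@RM; L=np.degrees(np.arctan2(xt[2],xt[1])); x,a=xa(L); return L,m[1:]+BX*x+BA*a
def gobar(by,bz,L,x=-1.):
    print('bar now',barnow()); t=tcp_for(by,bz,L); go(t[0],t[1],L,x)
E
python3 - <<'E'
from h import *
for w in((62,145,14),(72,125,0),(71,107,-13),(70,98,-19)): gobar(*w)
E
```

```text
bar now (np.float64(24.012854682629218), array([ 52.33665851, 158.96576084]))
t 3.2 now mould mm [ -2.1  41.6 142.6] dpos [0.0016, 0.0011, 0.0137] drot [0.1, -10.0, -0.3] F [-1.9  0.7  1.7] grip 0.416 24.9
bar now (np.float64(24.012854682629218), array([ 52.33665851, 158.96576084]))
t 3.2 now mould mm [ -2.1  41.6 142.6] dpos [0.0013, 0.001, 0.0314] drot [0.0, -24.0, -0.3] F [-1.9  0.7  1.7] grip 0.416 24.9
bar now (np.float64(24.012854682629218), array([ 52.33665851, 158.96576084]))
t 3.2 now mould mm [ -2.1  41.6 142.6] dpos [-0.0071, 0.001, 0.043] drot [0.0, -37.0, -0.3] F [-1.9  0.7  1.7] grip 0.416 24.9
bar now (np.float64(24.012854682629218), array([ 52.33665851, 158.96576084]))
t 3.2 now mould mm [ -2.1  41.6 142.6] dpos [-0.0115, 0.0011, 0.0488] drot [-0.0, -43.0, -0.3] F [-1.9  0.7  1.7] grip 0.416 24.9
```

Emit:
play_rows(
  delta_pos=[
    [0.001,0,0.007],
    [0.0016,0,0.0137],
    [0.0017,0,0.02],
    [0.0015,0,0.026],
    [0.0013,0,0.0314],
  ],
  delta_rot=[
    [0,-5,0],
    [0,-10,0],
    [0,-15,0],
    [0,-20,0],
    [0,-24,0],
  ],
  claw=[0.35,0.35,0.35,0.35,0.35],
)

```text
time_s: 3.7
position: [0.5555, 0.0529, 0.1145]
tcp_rot: [3.141, 0.006, 1.449]
force: [-2.5, -3.1, 1.3]
grip_width: 0.414
grasp_force: 25.0
```

Run:
```python
from h import *
for w in((71,107,-13),(70,100,-18)): gobar(*w)
```

```text
bar now (np.float64(-0.34953774521598163), array([ 71.07484529, 124.97802086]))
t 3.7 now mould mm [ -2.   54.5 114.5] dpos [-0.0019, 0.001, 0.0141] drot [-0.0, -12.7, -0.3] F [-2.1 -3.3  1.3] grip 0.414 25.0
bar now (np.float64(-0.34953774521598163), array([ 71.07484529, 124.97802086]))
t 3.7 now mould mm [ -2.   54.5 114.5] dpos [-0.0034, 0.001, 0.0195] drot [-0.0, -17.7, -0.3] F [-2.1 -3.3  1.3] grip 0.414 25.0
```

Emit:
play_rows(
  delta_pos=[
    [-0.001,0,0.005],
    [-0.0015,0,0.0095],
    [-0.002,0,0.014],
    [-0.003,0,0.018],
    [-0.0034,0,0.0195],
  ],
  delta_rot=[
    [0,-4,0],
    [0,-8,0],
    [0,-12.5,0],
    [0,-16,0],
    [0,-18,0],
  ],
  claw=[0.35,0.35,0.35,0.35,0.35],
)

```text
time_s: 4.2
position: [0.5552, 0.0507, 0.0945]
tcp_rot: [-3.141, 0.317, 1.451]
force: [-1.4, 0.9, 1.6]
grip_width: 0.418
grasp_force: 25.0
```

Run:
```python
from h import *
np.set_printoptions(precision=1,suppress=True)
gobar(70,90,-23)
c=cap('scene'); im=c['img'][140:260,180:340,::-1]
cv2.imwrite('pics/s4.png',cv2.resize(im,None,fx=4.5,fy=4.5,interpolation=cv2.INTER_CUBIC))
M=tom(cloud(c))*1000
k=(abs(M[...,0])<12)&(M[...,1]>61)&(M[...,1]<85)&(M[...,2]>92)&(M[...,2]<115)
print(k.sum(),np.percentile(M[k],[5,50,95],axis=0) if k.any() else 0)
k=(abs(M[...,0])<12)&(M[...,1]>45)&(M[...,1]<64)&(M[...,2]>92)&(M[...,2]<101)
print(k.sum(),np.percentile(M[k],[5,50,95],axis=0) if k.any() else 0)
```

```text
bar now (np.float64(-18.180882902910152), array([71.3, 99.4]))
t 4.2 now mould mm [-2.1 52.3 94.5] dpos [0.0009, 0.0011, 0.0079] drot [-0.1, -4.8, -0.2] F [-1.5  0.7  1.6] grip 0.418 25.0
0 0
22 [[-11.5  52.1  96.3]
 [ -7.   54.2  98.9]
 [ -0.9  58.9 100.5]]
```

View pics/s4.png

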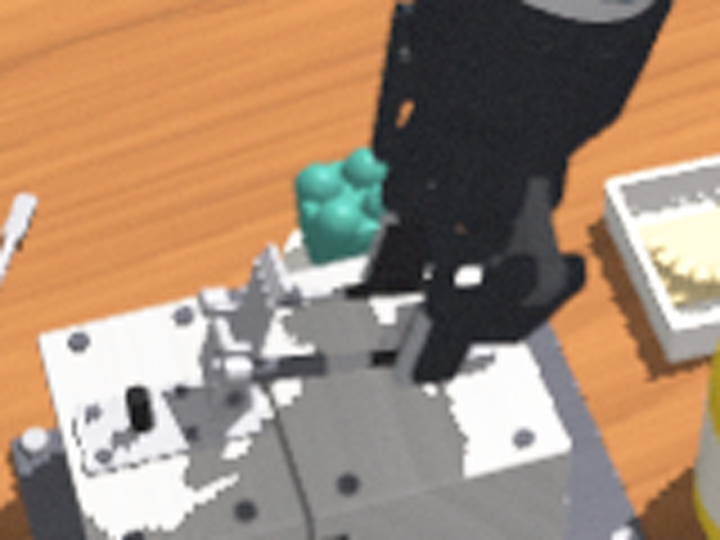

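The loop is held with the bar above and beyond the keeper, behind the near finger at crop (430,340), and the lever leans toward the keeper. Lowering gently now.

Emit:
play_rows(
  delta_pos=[
    [0,0,0.002],
    [0.0003,0,0.004],
    [0.0006,0,0.006],
    [0.0009,0,0.0075],
    [0.0009,0,0.0075],
  ],
  delta_rot=[
    [0,-1,0],
    [0,-2,0],
    [0,-3.5,0],
    [0,-4.8,0],
    [0,-4.8,0],
  ],
  claw=[0.35,0.35,0.35,0.35,0.35],
)

```text
time_s: 4.75
position: [0.5551, 0.0482, 0.0876]
tcp_rot: [-3.141, 0.402, 1.45]
force: [-2.5, -0.4, 4.1]
grip_width: 0.416
grasp_force: 25.1
```

Run:
```python
from h import *
np.set_printoptions(precision=1,suppress=True)
gobar(70,88,-23)
```

```text
bar now (np.float64(-23.02232578830971), array([69.2, 90.9]))
t 4.75 now mould mm [-1.9 49.8 87.6] dpos [0.0019, 0.0009, 0.0024] drot [-0.1, 0.0, -0.3] F [-2.4 -0.7  4.1] grip 0.416 25.1
```

Emit:
play_rows(
  delta_pos=[
    [0.0002,0,0.0005],
    [0.0004,0,0.0009],
    [0.0004,0,0.0009],
  ],
  delta_rot=[
    [0,0,0],
    [0,0,0],
    [0,0,0],
  ],
  claw=[0.35,0.35,0.35],
)

```text
time_s: 5.05
position: [0.5551, 0.0482, 0.0875]
tcp_rot: [3.141, 0.401, 1.449]
force: [-3.6, 1.6, 9.2]
grip_width: 0.416
grasp_force: 25.4
```

Vertical force rises at constant height, so the bar is on the foot. I'll lift about 1 mm and draw back.

Emit:
play_rows(
  delta_pos=[
    [-0.0008,0,-0.0018],
    [-0.0017,0,-0.0014],
    [-0.0026,0,-0.001],
    [-0.0036,0,-0.0006],
    [-0.0045,0,-0.0002],
  ],
  delta_rot=[
    [0,0,0],
    [0,0,0],
    [0,0.3,0],
    [0,0.6,0],
    [0,1,0],
  ],
  claw=[0.35,0.35,0.35,0.35,0.35],
)

```text
time_s: 5.55
position: [0.5547, 0.0448, 0.0884]
tcp_rot: [-3.142, 0.38, 1.449]
force: [-2.5, 3.5, 4.2]
grip_width: 0.414
grasp_force: 25.1
```

Run:
```python
from h import *
np.set_printoptions(precision=1,suppress=True)
gobar(61,91,-21)
```

```text
bar now (np.float64(-21.796355261580715), array([65.6, 92.1]))
t 5.55 now mould mm [-1.9 46.4 88.4] dpos [-0.0037, 0.0009, 0.0029] drot [-0.1, 0.8, -0.3] F [-2.9  3.2  4.2] grip 0.414 25.1
```

Emit:
play_rows(
  delta_pos=[
    [-0.0009,0,0.0005],
    [-0.0018,0,0.001],
    [-0.0027,0,0.0015],
  ],
  delta_rot=[
    [0,0.3,0],
    [0,0.6,0],
    [0,1,0],
  ],
  claw=[0.35,0.35,0.35],
)

```text
time_s: 5.85
position: [0.5543, 0.0414, 0.0881]
tcp_rot: [3.142, 0.363, 1.449]
force: [-2.9, 2.0, 4.0]
grip_width: 0.417
grasp_force: 25.1
```

Run:
```python
from h import *
np.set_printoptions(precision=1,suppress=True)
gobar(61,91,-21)
```

```text
bar now (np.float64(-20.8171366688095), array([62.1, 92.2]))
t 5.85 now mould mm [-1.9 43.  88.1] dpos [-0.0007, 0.0009, 0.0014] drot [-0.1, -0.2, -0.3] F [-3.1  1.6  4. ] grip 0.417 25.1
```

Emit:
play_rows(
  delta_pos=[
    [-0.0009,0,0.0005],
    [-0.0014,0,0.0007],
    [-0.0014,0,0.0007],
  ],
  delta_rot=[
    [0,0.2,0],
    [0,0.3,0],
    [0,0.3,0],
  ],
  claw=[0.35,0.35,0.35],
)

```text
time_s: 6.15
position: [0.5542, 0.04, 0.088]
tcp_rot: [3.141, 0.358, 1.449]
force: [-3.2, 1.1, 5.3]
grip_width: 0.418
grasp_force: 25.1
```

Emit:
play_rows(
  delta_pos=[
    [-0.0009,0,0.0004],
    [-0.0014,0,0.0006],
    [-0.0014,0,0.0006],
  ],
  delta_rot=[
    [0,0.2,0],
    [0,0.3,0],
    [0,0.3,0],
  ],
  claw=[0.35,0.35,0.35],
)

```text
time_s: 6.45
position: [0.5542, 0.04, 0.0879]
tcp_rot: [3.141, 0.35, 1.45]
force: [-3.0, 6.9, 6.1]
grip_width: 0.415
grasp_force: 25.3
```

The bar stops in y at estimated 60.6 with a light 7 N, matching the seat seen by camera, so it is against the upright and under the lip. Releasing and backing off.

Emit:
play_rows(
  delta_pos=[
    [0.0004,0,0],
    [0.0004,0,0],
    [0.0004,0,-0.01],
    [0.0004,0,-0.035],
    [0.0004,0,-0.07],
  ],
  delta_rot=[
    [0,0,0],
    [0,0,0],
    [0,0,0],
    [0,0,0],
    [0,0,0],
  ],
  claw=[0.5,0.6,0.6,0.6,0.6],
)

```text
time_s: 6.95
position: [0.5558, 0.0628, 0.1529]
tcp_rot: [-3.138, 0.354, 1.449]
force: [-0.1, 0.6, 0.3]
grip_width: 0.605
grasp_force: 0.0
```

Emit:
play_rows(
  delta_pos=[
    [0,0,-0.03],
    [0,0,-0.06],
    [0,0,-0.06],
  ],
  delta_rot=[
    [0,0,0],
    [0,0,0],
    [0,0,0],
  ],
  claw=[0.5,0.2,0],
)

```text
time_s: 7.25
position: [0.5624, 0.0852, 0.2144]
tcp_rot: [3.133, 0.35, 1.448]
force: [1.3, -0.1, 1.1]
grip_width: 0.167
grasp_force: 0.0
```

Run:
```python
from h import *
np.set_printoptions(precision=1,suppress=True)
c=cap('scene'); t=cap('top'); go(30,190,-25)
a=cv2.resize(c['img'][165:255,185:310,::-1],None,fx=6,fy=6,interpolation=cv2.INTER_CUBIC)
cv2.imwrite('pics/s5.png',a)
for c in(c,t):
    M=tom(cloud(c))*1000
    M=M[(abs(M[...,0])<25)&(M[...,1]>-80)&(M[...,1]<90)&(M[...,2]>83)&(M[...,2]<160)]
    for y in range(-30,80,8):
        s=M[(M[:,1]>=y)&(M[:,1]<y+8)]
        if len(s)>2: print(y,len(s),'x',np.percentile(s[:,0],[2,98]),'z',np.percentile(s[:,2],[50,98]))
    s=M[(M[:,2]>125)&(abs(M[:,0])<14)]; print('lever',len(s),np.percentile(s,[3,50,97],axis=0) if len(s) else 0)
    s=M[(abs(M[:,0])>13)&(M[:,1]>20)]; p=np.polyfit(s[:,1],s[:,2],1); print('wires',len(s),p,'z@60',np.polyval(p,60),'ymax',np.percentile(s[:,1],98))
```

```text
t 7.35 now mould mm [ -0.8  86.  210.4] dpos [-0.0456, 0.0, 0.0385] drot [0.0, -4.8, -0.3] F [-1.2  0.6 -0.1] grip 0.011 0.0
-30 32 x [-19.5  18.9] z [117.1 122.7]
-22 162 x [-20.2  19.7] z [120.  150.5]
-14 134 x [-14.6  18.7] z [118.3 153.6]
-6 66 x [-18.   19.9] z [113.3 117.4]
2 52 x [-19.1  19.8] z [110.9 114.7]
10 41 x [-19.6  18.1] z [107.9 112.4]
18 30 x [-18.6  17.6] z [105.  107.4]
26 34 x [-17.9  17.4] z [102.1 105.4]
34 28 x [-18.2  17.6] z [ 99.8 102.5]
42 52 x [-17.6  17.7] z [ 95.8 100. ]
50 104 x [-16.4  17.1] z [ 95.3 101.1]
58 55 x [-11.3  15.8] z [ 93.1 100.6]
66 56 x [-11.7  10.3] z [86.5 88.4]
74 55 x [-10.5   9.7] z [86.7 88.6]
lever 67 [[-10.8 -15.3 128.2]
 [  4.7 -13.  149.4]
 [ 10.3 -10.8 153.8]]
wires 147 [ -0.3 112.2] z@60 92.18511723492712 ymax 59.334299809869115
-30 41 x [-20.7  18.7] z [120.2 124. ]
-22 81 x [-21.7  18.6] z [121.7 153.1]
-14 111 x [-20.7  17. ] z [115.6 151.5]
-6 43 x [-21.4  17.9] z [113.4 116. ]
2 35 x [-20.8  17.7] z [110. 113.]
10 24 x [-19.7  17.1] z [106.2 108.8]
18 25 x [-19.9  16.7] z [103.  105.9]
26 24 x [-19.6  17.4] z [101.1 103.7]
34 26 x [-20.   17.4] z [ 98.4 101.9]
42 52 x [-19.3  15.9] z [88.4 98.8]
50 76 x [-19.7  16.5] z [96.6 99.8]
58 59 x [-19.   14.2] z [90.  99.3]
66 47 x [-11.8   8.5] z [86.1 89.1]
74 45 x [-11.1   8.8] z [85.8 87.8]
lever 52 [[-12.3 -17.3 127.3]
 [ -3.  -14.3 147.2]
 [  8.6 -12.5 153.3]]
wires 116 [ -0.3 110.6] z@60 91.41038109802138 ymax 60.034049781776474
```

View pics/s5.png

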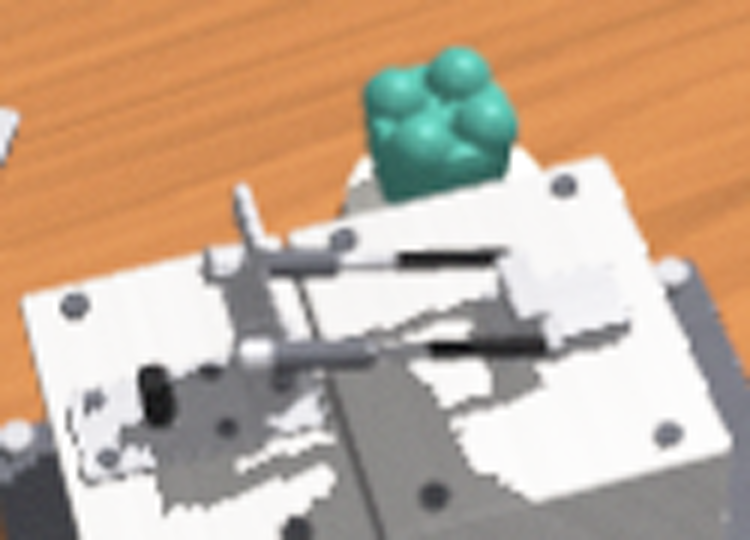

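The picture shows the bar tucked under the keeper lip at crop (525,290), with the wires sloping down to it (bar centre z≈89.5), and the lever near upright (≈1.47 rad). Now I'll plan the lever push with closed fingertips.

```bash
cat >> h.py <<'E'
def lev(deg,L,d=0,r=44,e=11):
    t=np.radians(deg); n=np.array([np.sin(t),np.cos(t)])
    f=np.array([-14,98])+r*np.array([-np.cos(t),np.sin(t)])+(5.5-d)*n
    return f+e*xa(L)[0]
def rows(seq,x=-1.):
    "seq of (deg,L,d): prints delta rows from measured pose"
    s=sensors.sense(); R0=Rt.from_euler('xyz',s['tcp_rot']);p0=s['position']
    m=tom(p0)*1000; print('t',round(s['time_s'],2),'mould',m.round(1),'F',(s['force']@RM).round(1))
    for q in seq:
        y,z=lev(*q); p=tow(np.array([m[0],y,z])/1000)
        RT=Rt.from_euler('xyz',[np.pi,0,np.pi/2+YAW])*Rt.from_rotvec([0,np.radians(q[1]),0])
        print(q,R0.inv().apply(p-p0).round(4).tolist(),(R0.inv()*RT).as_rotvec(degrees=True).round(1).tolist())
E
python3 -c "
from h import *
rows([(84,-25,-25),(84,-25,-8)])"
```

```text
t 7.35 mould [ -0.8  86.  210.4] F [-1.2  0.6 -0.1]
(84, -25, -25) [-0.0362, 0.0002, 0.088] [0.0, -4.8, -0.3]
(84, -25, -8) [-0.0515, 0.0002, 0.0955] [0.0, -4.8, -0.3]
```

Emit:
play_rows(
  delta_pos=[
    [-0.012,0,0.03],
    [-0.024,0,0.06],
    [-0.036,0,0.085],
    [-0.045,0,0.092],
    [-0.0515,0,0.0955],
  ],
  delta_rot=[
    [0,-2,0],
    [0,-4,0],
    [0,-4.8,0],
    [0,-4.8,0],
    [0,-4.8,0],
  ],
  claw=[0,0,0,0,0],
)

```text
time_s: 7.85
position: [0.5482, 0.0018, 0.1366]
tcp_rot: [-3.138, 0.437, 1.45]
force: [0.0, -0.0, 1.3]
grip_width: -0.003
grasp_force: 0.0
```

```bash
python3 -c "
from h import *
rows([(84,-25,-6),(84,-25,-4),(84,-25,-2),(84,-25,0),(82,-25,0)])"
```

```text
t 7.85 mould [ -3.3   3.  136.6] F [0.  0.  1.3]
(84, -25, -6) [-0.0009, -0.0, -0.0015] [-0.3, 0.0, -0.3]
(84, -25, -4) [-0.0026, 0.0, -0.0004] [-0.3, 0.0, -0.3]
(84, -25, -2) [-0.0043, 0.0, 0.0006] [-0.3, 0.0, -0.3]
(84, -25, 0) [-0.006, 0.0, 0.0016] [-0.3, 0.0, -0.3]
(82, -25, 0) [-0.0074, 0.0, 0.0023] [-0.3, 0.0, -0.3]
```

Emit:
play_rows(
  delta_pos=[
    [-0.0009,0.002,-0.0012],
    [-0.0026,0.002,-0.0004],
    [-0.0043,0.002,0.0006],
    [-0.006,0.002,0.0016],
    [-0.0074,0.002,0.0023],
  ],
  delta_rot=[
    [0,0,0],
    [0,0,0],
    [0,0,0],
    [0,0,0],
    [0,0,0],
  ],
  claw=[0,0,0,0,0],
)

```text
time_s: 8.35
position: [0.551, -0.0047, 0.1391]
tcp_rot: [3.141, 0.436, 1.449]
force: [-0.6, -0.1, -0.4]
grip_width: -0.002
grasp_force: 0.0
```

```bash
python3 -c "
from h import *
rows([(80,-25,0),(78,-25,0),(75,-25,.5),(72,-25,.5),(69,-25,.5)])"
```

```text
t 8.35 mould [ 1.000e-01 -3.200e+00  1.391e+02] F [-0.6 -0.2 -0.4]
(80, -25, 0) [-0.0021, 0.0, 0.0027] [-0.1, -0.0, -0.3]
(78, -25, 0) [-0.0035, 0.0, 0.0034] [-0.1, -0.0, -0.3]
(75, -25, 0.5) [-0.0059, 0.0, 0.0049] [-0.1, -0.0, -0.3]
(72, -25, 0.5) [-0.0078, 0.0, 0.0063] [-0.1, -0.0, -0.3]
(69, -25, 0.5) [-0.0096, 0.0001, 0.0077] [-0.1, -0.0, -0.3]
```

Emit:
play_rows(
  delta_pos=[
    [-0.002,0,0.0015],
    [-0.0035,0,0.003],
    [-0.0059,0,0.0049],
    [-0.0078,0,0.0063],
    [-0.0078,0,0.0063],
  ],
  delta_rot=[
    [0,0,0],
    [0,0,0],
    [0,0,0],
    [0,0,0],
    [0,0,0],
  ],
  claw=[0,0,0,0,0],
)

```text
time_s: 8.85
position: [0.5501, -0.0135, 0.1368]
tcp_rot: [3.14, 0.434, 1.449]
force: [0.0, 6.1, 2.8]
grip_width: 0.0
grasp_force: 2.9
```

```bash
python3 -c "
from h import *
rows([(70,-25,1),(68,-25,1),(66,-25,1),(64,-25,1),(62,-25,1),(60,-25,1)])"
```

```text
t 8.85 mould [  0.3 -12.  136.8] F [-0.7  6.1  2.8]
(70, -25, 1) [-0.0024, 0.0, 0.0017] [-0.0, -0.1, -0.3]
(68, -25, 1) [-0.0035, 0.0, 0.0027] [-0.0, -0.1, -0.3]
(66, -25, 1) [-0.0047, 0.0, 0.0037] [-0.0, -0.1, -0.3]
(64, -25, 1) [-0.0058, 0.0, 0.0048] [-0.0, -0.1, -0.3]
(62, -25, 1) [-0.0069, 0.0, 0.0059] [-0.0, -0.1, -0.3]
(60, -25, 1) [-0.0079, 0.0, 0.007] [-0.0, -0.1, -0.3]
```

Emit:
play_rows(
  delta_pos=[
    [-0.001,0,0.001],
    [-0.0022,0,0.002],
    [-0.0035,0,0.003],
    [-0.0046,0,0.004],
    [-0.0057,0,0.005],
  ],
  delta_rot=[
    [0,0,0],
    [0,0,0],
    [0,0,0],
    [0,0,0],
    [0,0,0],
  ],
  claw=[0,0,0,0,0],
)

```text
time_s: 9.35
position: [0.5494, -0.02, 0.1351]
tcp_rot: [3.14, 0.433, 1.45]
force: [-1.4, 8.5, 6.2]
grip_width: -0.004
grasp_force: 5.0
```

```bash
python3 -c "
from h import *
rows([(64,-25,1),(62,-25,1),(60,-25,1),(58,-25,1),(56,-25,1),(54,-25,1)])"
```

```text
t 9.35 mould [  0.4 -18.6 135.1] F [-2.3  8.3  6.2]
(64, -25, 1) [-0.0006, 0.0, 0.0005] [-0.0, -0.2, -0.3]
(62, -25, 1) [-0.0016, 0.0, 0.0016] [-0.0, -0.2, -0.3]
(60, -25, 1) [-0.0027, 0.0, 0.0028] [-0.0, -0.2, -0.3]
(58, -25, 1) [-0.0037, 0.0, 0.0039] [-0.0, -0.2, -0.3]
(56, -25, 1) [-0.0046, 0.0, 0.0052] [-0.0, -0.2, -0.3]
(54, -25, 1) [-0.0055, 0.0, 0.0064] [-0.0, -0.2, -0.3]
```

Emit:
play_rows(
  delta_pos=[
    [-0.001,0,0.0011],
    [-0.002,0,0.0023],
    [-0.003,0,0.0034],
    [-0.004,0,0.0047],
    [-0.0049,0,0.0059],
  ],
  delta_rot=[
    [0,0,0],
    [0,0,0],
    [0,0,0],
    [0,0,0],
    [0,0,0],
  ],
  claw=[0,0,0,0,0],
)

```text
time_s: 9.85
position: [0.5486, -0.0273, 0.1318]
tcp_rot: [3.14, 0.434, 1.45]
force: [-0.2, 7.3, 5.6]
grip_width: 0.001
grasp_force: 4.8
```

```bash
python3 -c "
from h import *
rows([(58,-25,1),(56,-23,1),(54,-21,1),(52,-19,1),(50,-17,1),(48,-15,1),(46,-13,1)])"
```

```text
t 9.85 mould [  0.4 -25.9 131.8] F [-1.   7.2  5.6]
(58, -25, 1) [0.0016, -0.0, -0.0021] [-0.0, -0.2, -0.3]
(56, -23, 1) [0.0007, -0.0, -0.0013] [-0.0, 1.8, -0.3]
(54, -21, 1) [-0.0002, 0.0, -0.0004] [0.0, 3.8, -0.3]
(52, -19, 1) [-0.0011, 0.0, 0.0005] [0.0, 5.8, -0.3]
(50, -17, 1) [-0.002, 0.0, 0.0014] [0.0, 7.8, -0.3]
(48, -15, 1) [-0.0028, 0.0, 0.0024] [0.0, 9.8, -0.3]
(46, -13, 1) [-0.0036, 0.0, 0.0034] [0.0, 11.8, -0.3]
```

Emit:
play_rows(
  delta_pos=[
    [-0.001,0,0.0008],
    [-0.002,0,0.0017],
    [-0.0029,0,0.0026],
    [-0.0037,0,0.0036],
    [-0.0045,0,0.0046],
  ],
  delta_rot=[
    [0,2,0],
    [0,4,0],
    [0,6,0],
    [0,8,0],
    [0,10,0],
  ],
  claw=[0,0,0,0,0],
)

```text
time_s: 10.35
position: [0.5479, -0.0325, 0.1293]
tcp_rot: [3.14, 0.256, 1.45]
force: [0.3, 9.2, 3.6]
grip_width: -0.0
grasp_force: 4.0
```

```bash
python3 -c "
from h import *
rows([(46,-15,1),(44,-13,1),(42,-11,1),(40,-9,1),(38,-7,1),(36,-5,1),(34,-4,1)])"
```

```text
t 10.35 mould [  0.3 -31.2 129.3] F [-0.8  9.2  3.6]
(46, -15, 1) [0.0003, -0.0, -0.0008] [0.0, -0.3, -0.2]
(44, -13, 1) [-0.0006, 0.0, 0.0001] [0.0, 1.7, -0.2]
(42, -11, 1) [-0.0015, 0.0, 0.001] [0.0, 3.7, -0.2]
(40, -9, 1) [-0.0023, 0.0, 0.0019] [0.0, 5.7, -0.2]
(38, -7, 1) [-0.0032, 0.0, 0.0029] [0.1, 7.7, -0.2]
(36, -5, 1) [-0.0039, 0.0, 0.0038] [0.1, 9.7, -0.2]
(34, -4, 1) [-0.0047, 0.0, 0.005] [0.1, 10.7, -0.2]
```

Run:
```python
from h import *
np.set_printoptions(precision=1,suppress=True)
for n in('scene','top'):
    M=tom(cloud(cap(n)))*1000
    M=M[(abs(M[...,0])<13)&(M[...,1]>-75)&(M[...,1]<0)&(M[...,2]>103)&(M[...,2]<160)]
    print(n)
    for y in range(-75,0,5):
        s=M[(M[:,1]>=y)&(M[:,1]<y+5)]
        if len(s)>2: print(y,len(s),'z',np.percentile(s[:,2],[5,50,95]))
```

```text
scene
-50 12 z [140.3 142.2 143. ]
-45 41 z [133.  138.4 142.7]
-40 59 z [129.2 141.7 155. ]
-35 58 z [110.1 142.  157.8]
-30 33 z [110.6 120.5 142.5]
-25 31 z [108.  115.9 127.3]
-20 39 z [108.3 111.4 139. ]
-15 30 z [105.3 107.5 109.4]
-10 12 z [103.1 103.8 106.5]
-5 3 z [104.5 107.  107. ]
top
```

Depth puts the plate at about 45°, matching the model. Continuing down.

Emit:
play_rows(
  delta_pos=[
    [-0.0009,0,0.001],
    [-0.0018,0,0.002],
    [-0.0026,0,0.003],
    [-0.0035,0,0.004],
    [-0.0043,0,0.005],
  ],
  delta_rot=[
    [0,2,0],
    [0,4,0],
    [0,6,0],
    [0,8,0],
    [0,9.5,0],
  ],
  claw=[0,0,0,0,0],
)

```text
time_s: 10.95
position: [0.5471, -0.0385, 0.1255]
tcp_rot: [3.14, 0.091, 1.45]
force: [-0.1, 5.8, 1.4]
grip_width: 0.001
grasp_force: 2.5
```

```bash
python3 -c "
from h import *
rows([(36,-5,1),(34,-4,1),(32,-3,1),(30,-2,1),(28,-1,1),(26,0,1),(24,0,1),(22,0,1)])"
```

```text
t 10.95 mould [  0.2 -37.3 125.5] F [-0.8  5.7  1.4]
(36, -5, 1) [0.0012, -0.0, -0.0012] [0.1, 0.2, -0.3]
(34, -4, 1) [0.0003, -0.0, -0.0001] [0.1, 1.2, -0.3]
(32, -3, 1) [-0.0006, 0.0, 0.001] [0.1, 2.2, -0.3]
(30, -2, 1) [-0.0014, 0.0, 0.0021] [0.1, 3.2, -0.3]
(28, -1, 1) [-0.0022, 0.0, 0.0033] [0.1, 4.2, -0.3]
(26, 0, 1) [-0.0029, 0.0, 0.0044] [0.1, 5.2, -0.3]
(24, 0, 1) [-0.0036, 0.0, 0.0058] [0.1, 5.2, -0.3]
(22, 0, 1) [-0.0042, 0.0, 0.0072] [0.1, 5.2, -0.3]
```

Emit:
play_rows(
  delta_pos=[
    [-0.0006,0,0.0013],
    [-0.0013,0,0.0026],
    [-0.002,0,0.004],
    [-0.0027,0,0.0054],
    [-0.0034,0,0.0068],
  ],
  delta_rot=[
    [0,1,0],
    [0,2,0],
    [0,3,0],
    [0,4,0],
    [0,5,0],
  ],
  claw=[0,0,0,0,0],
)

```text
time_s: 11.45
position: [0.5456, -0.0447, 0.1183]
tcp_rot: [-3.141, 0.009, 1.449]
force: [0.2, -0.4, 0.6]
grip_width: -0.0
grasp_force: 0.2
```

```bash
python3 -c "
from h import *
rows([(26,0,1),(24,0,1),(22,0,1),(20,1,1),(18,2,1),(16,3,1),(14,4,1),(12,5,1)])"
```

```text
t 11.45 mould [ -0.6 -43.6 118.3] F [ 0.2 -0.3  0.6]
(26, 0, 1) [0.003, -0.0, -0.0031] [-0.0, 0.5, -0.3]
(24, 0, 1) [0.0022, -0.0, -0.0017] [-0.0, 0.5, -0.3]
(22, 0, 1) [0.0015, -0.0, -0.0004] [-0.0, 0.5, -0.3]
(20, 1, 1) [0.0008, -0.0, 0.0008] [-0.0, 1.5, -0.3]
(18, 2, 1) [0.0001, 0.0, 0.002] [-0.0, 2.5, -0.3]
(16, 3, 1) [-0.0005, 0.0, 0.0033] [-0.0, 3.5, -0.3]
(14, 4, 1) [-0.001, 0.0, 0.0045] [-0.0, 4.5, -0.3]
(12, 5, 1) [-0.0015, 0.0, 0.0058] [-0.0, 5.5, -0.3]
```

The load vanished near dead centre, so it has probably snapped. Following it down to make sure.

Emit:
play_rows(
  delta_pos=[
    [-0.001,0,0.0025],
    [-0.0015,0,0.005],
    [-0.002,0,0.0075],
    [-0.0025,0,0.01],
    [-0.003,0,0.012],
  ],
  delta_rot=[
    [0,1.5,0],
    [0,3,0],
    [0,4.5,0],
    [0,5,0],
    [0,5,0],
  ],
  claw=[0,0,0,0,0],
)

```text
time_s: 11.95
position: [0.5452, -0.0476, 0.1062]
tcp_rot: [-3.141, -0.079, 1.448]
force: [0.3, -0.4, 1.2]
grip_width: -0.001
grasp_force: 0.0
```

Emit:
play_rows(
  delta_pos=[
    [0,0,0.001],
    [0,0,0.002],
    [0,0,0.003],
    [0,0,0.003],
  ],
  delta_rot=[
    [0,0,0],
    [0,0,0],
    [0,0,0],
    [0,0,0],
  ],
  claw=[0,0,0,0],
)

```text
time_s: 12.35
position: [0.5457, -0.0467, 0.1041]
tcp_rot: [3.141, -0.078, 1.45]
force: [-1.5, 0.3, 3.0]
grip_width: -0.006
grasp_force: 1.2
```

Emit:
play_rows(
  delta_pos=[
    [0,0,0.001],
    [0,0,0.001],
    [0,0,-0.01],
    [0,0,-0.05],
    [0,0,-0.1],
  ],
  delta_rot=[
    [0,0,0],
    [0,0,0],
    [0,0,0],
    [0,0,0],
    [0,0,0],
  ],
  claw=[0,0,0,0,0],
)

```text
time_s: 12.85
position: [0.5427, -0.0541, 0.2027]
tcp_rot: [-3.136, -0.079, 1.449]
force: [1.2, -0.1, 0.8]
grip_width: -0.001
grasp_force: 0.0
```

Emit:
play_rows(
  delta_pos=[
    [-0.05,0,-0.02],
    [-0.1,0,-0.04],
    [-0.15,0,-0.06],
    [-0.15,0,-0.06],
  ],
  delta_rot=[
    [0,0,0],
    [0,0,0],
    [0,0,0],
    [0,0,0],
  ],
  claw=[0,0,0,0],
)

```text
time_s: 13.25
position: [0.5263, -0.2126, 0.2535]
tcp_rot: [3.138, -0.075, 1.445]
force: [0.5, 1.5, 0.2]
grip_width: 0.0
grasp_force: 0.0
```

Run:
```python
from h import *
np.set_printoptions(precision=1,suppress=True)
for n in('scene','top'):
    c=cap(n);M=tom(cloud(c))*1000
    if n=='scene': cv2.imwrite('pics/s6.png',cv2.resize(c['img'][165:295,175:335,::-1],None,fx=4.5,fy=4.5,interpolation=cv2.INTER_CUBIC))
    B=(abs(M[...,1])<100)&(M[...,2]<130)
    s=M[B&(abs(M[...,0])<9)&(M[...,1]>-70)&(M[...,1]<-25)&(M[...,2]>92)]; p=np.polyfit(s[:,1],s[:,2],1); print(n,'lever',len(s),'slope',p[0],'z@-50',np.polyval(p,-50),'ymin',np.percentile(s[:,1],2))
    s=M[B&(abs(M[...,0])>13)&(abs(M[...,0])<19)&(M[...,1]>15)&(M[...,2]>87)]; p=np.polyfit(s[:,1],s[:,2],1); print('wires',p,'ymax',np.percentile(s[:,1],98),'z57',np.polyval(p,57.5))
    s=M[B&(abs(M[...,0])<9)&(M[...,1]>42)&(M[...,2]>94)&(M[...,2]<103)]; print('keeper y',np.percentile(s[:,1],[3,50,97]))
```

```text
scene lever 249 slope -0.04146294927177058 z@-50 104.44875669280248 ymin -65.66652656566222
wires [-0. 94.] ymax 57.73623616454431 z57 92.85360330398407
keeper y [50.5 54.5 58.6]
top lever 216 slope -0.03610721342628927 z@-50 103.7074218376937 ymin -67.63028255393202
wires [-0. 94.] ymax 57.73874651999702 z57 92.21813291338898
keeper y [49.7 53.4 57.1]
```

View pics/s6.png

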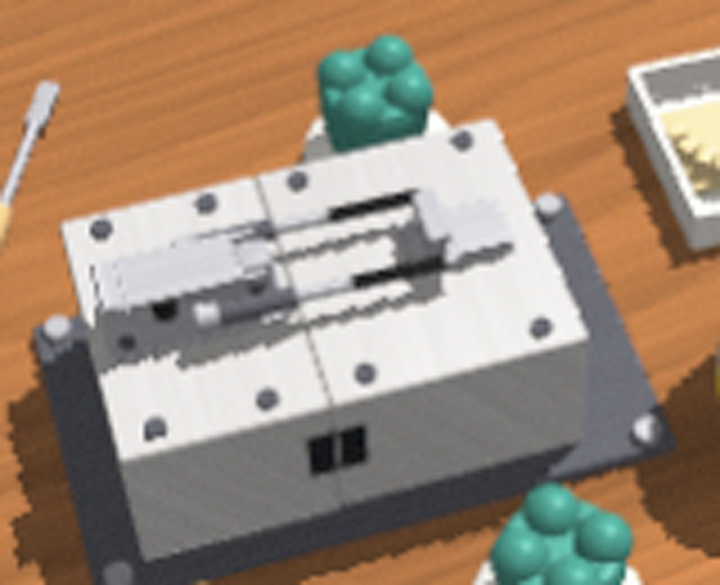

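The picture shows the lever lying down over its stop at crop (180,265), the bar in the keeper, and the parting line closed (gauge marks meet at (337,450)). The keeper moved back about 2 mm. Handing in.

```bash
python3 -c "
from h import *
print(order.hand_in())"
```

```text
the job is handed in; nothing more can be done
None
```

I hooked the loop under the keeper, threw the lever fully down past centre, and handed the job in at about 13 s. The cameras showed the mould halves shut, but no verdict came back and the spring stretch couldn't be read directly.

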